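Shut and child-lock the toy drawer

ROBOT

A 6-joint arm with a two-finger parallel gripper is mounted at the origin on the work surface. World frame = base frame: x ahead of the robot, y to its left, z up, the work surface at z = 0. Lengths are in m, angles in degrees, forces in N, time in s.
With the tool pointing down it reaches from about 0.375 to 0.9 m from the base axis. Payload 3.1 kg.
Tool frame: the origin (TCP) lies on the centre line of the jaws, within the pads' length; the fingertips stand 25 mm ahead of it and the grasp point (between the pads) lies 6 mm ahead of it; z points along the fingers, y is the line along which they close (so a half turn about z gives the same grasp; the last joint's range is limited). The gripper opens to 87 mm and grips with 3 to 60 N. Pads are 19 mm wide; open, the fingers measure 117 mm over their backs; the gripper's body (75 mm by 190 mm) begins 51 mm behind the grasp point.
Start: joints at [-76.06, 30.224, 82.088, -0, 67.689, -10.227], TCP at [0.256, -0.57, 0.248] pointing down, gripper open.
Joint ranges: [-176.69, 176.69], [-43.24, 126.21], [12.49, 139.97], [-82, 262], [0, 151.66], [-163.58, 163.58]. Speed limits (degrees/s): [159.86, 159.86, 180, 180, 180, 180].

INTERFACE

Orientations are given as a 3x3 rotation matrix whose columns are the frame's x, y, z axes.
In Python, from rig import * gives the robot as it stands.
- The arm moves only by the tool step_arm, never from a script. Its argument "steps" is a list of rows, each a list of 7 numbers: the shift along the tool's x, y, z normalised to -1 to 1, where 1 is 0.3 m, then the turn, a rotation vector about the tool's x, y, z normalised to -1 to 1, where 1 is 45 degrees, then the gripper's target within -1 to 1 (shut at 1, half-way at 0, fully open at -1). A call has 1 to 8 rows; each row is the pose to reach, as a shift and turn from the pose commanded when the call began, along the tool's axes at that moment; what a row does not reach only later rows make up. A row lasts 1/12 s, in which the tool goes at most 41.7 mm and 7.16 degrees, less where a joint would pass 70% of its speed; a pose out of reach is approached as far as the arm can. A call with a number of a shift or a turn outside -1 to 1 is refused whole. A call with a gripper value outside its range is refused whole. The fingers move at their own pace and stop on an object; the grip force is fixed at half the most. Time passes only in rows, so rows that repeat a pose let the fingers close. It gives the time, the measured TCP pose, the force, the opening and the grip force at its end, in the units of the state.
- read_state(): the state, without advancing time (a new reading comes with each control period).
- capture(name): name is "scene" or "top"; returns a dict with "image" (480x640x3 uint8, red, green, blue), "vertical_fov" (degrees; the focal length in pixels is half the picture's height over the tangent of half this angle, whatever the lens; pixels are square), "cx", "cy" (the principal point, pixels), "world_from_camera" (4x4, takes a point from camera to world coordinates). Camera axes: x right, y down, z forward; pixel columns grow to the right and rows downward; lengths in m; the calibration is good to about 2 mm. A picture is of the moment at which its call begins. There is no depth.
- hand_in(): hands the job in; it is judged then, once.
The state is a dict: "time_s": time; "joint_positions": joint angles; "qvel": joint speeds; "tau": joint torques, N m; "position": TCP position; "tcp_rot": TCP orientation; "force": force on the tool from outside, world axes, zero at the start; "moment": the same for the moment, N m; "opening": opening from 0.0 (shut) to 1.0 (fully open); "grasp_force": force on a finger pad.
Only numpy, scipy, OpenCV 4.12 (cv2) and the standard library are available. Lean on these libraries where they do the work, as an engineer would, in place of code of your own. Each camera call takes 0.05 s, during which the arm holds its last target. There are 200 camera calls.

TASK

Shut the half-open drawer of the little birch toy chest and child-lock it: push the drawer fully home, and only then press the three wooden latch studs on top of the chest fully down, one after another: first the square one, then the wide round one, last the narrow round one. Only push and press with the fingers; pick nothing up and leave the other toys standing where they are.

Things in the scene. Friction and masses are not known exactly. Their poses are not given: they have to be found in the camera images.
- chest: low birch-plywood toy chest fixed on the bench, 170 mm deep (its x), 270 mm wide (its y), 85 mm high; origin at the centre of its underside on the bench; its front with the drawer faces its own -x. Three latch studs stand in a row across the front half of its top
- drawer_face (a point): centre of the outer face of the drawer's plain upright wooden front panel, 43 mm above the bench; the panel is 266 mm wide, 12 mm thick and reaches from 9 to 77 mm above the bench, its face looks along the chest's -x; two wooden knobs 22 mm across stick out 19 mm from it, 90 mm either side of this point. The point moves with the drawer; when the drawer is home it lies 97 mm in front of the chest's origin (chest x = -0.097)
- drawer (a joint): how far the drawer is out, in m: 0 is fully home against its stop, 0.12 fully out; it starts about half out, slides along the chest's x and stays where it is left; pushing it takes about 3 N
- square_top (a point): centre of the flat top of the square stud, head 32 x 32 mm, birch, rising from a 46 mm square wooden plate 3 mm thick on the chest's top; it starts about 21 mm above the chest's top (106 mm above the bench) and moves down with the stud. The three studs are in any order along the row, about 60 to 100 mm apart
- square (a joint): how far the square stud is pressed, in m: about 0 up, 0.012 fully down on its stop (top then 9 mm above the chest's top); it stays where it is pressed, pushing it takes about 5 N
- wide_top (a point): centre of the flat top of the wide round stud, head 38 mm across, birch, rising from a 46 mm square wooden plate 3 mm thick on the chest's top; it starts about 21 mm above the chest's top (106 mm above the bench) and moves down with the stud. The three studs are in any order along the row, about 60 to 100 mm apart
- wide (a joint): how far the wide stud is pressed, in m: about 0 up, 0.012 fully down on its stop (top then 9 mm above the chest's top); it stays where it is pressed, pushing it takes about 5 N
- narrow_top (a point): centre of the flat top of the narrow round stud, head 20 mm across, birch, rising from a 46 mm square wooden plate 3 mm thick on the chest's top; it starts about 21 mm above the chest's top (106 mm above the bench) and moves down with the stud. The three studs are in any order along the row, about 60 to 100 mm apart
- narrow (a joint): how far the narrow stud is pressed, in m: about 0 up, 0.012 fully down on its stop (top then 9 mm above the chest's top); it stays where it is pressed, pushing it takes about 5 N
- bridge: loose orange wooden bridge block on the back half of the chest's top, 30 x 84 x 42 mm high, origin at the centre of its underside; bystander
- peg_a: loose purple plastic peg, 28 mm across, 46 mm high, standing on the back half of the chest's top, origin under its foot; bystander
- peg_b: loose purple plastic peg, same size, standing on the bench in front of and to the left of the chest; bystander
- piggy: loose ceramic piggy bank, 120 mm long, 82 mm wide, 103 mm high, on the bench left of the chest, origin on the bench under its middle; bystander
- bowl: loose shallow wooden bowl, 100 mm across, 35 mm high, on the bench right of the chest, origin under its foot; bystander
- ball_center (a point): centre of the grey hard silicone ball, 42 mm across, lying in the bowl; bystander
- car: loose wooden toy car, 85 x 50 x 47 mm high, on the bench in front of and to the right of the chest, origin under its middle; bystander

How it is judged (in metres and radians):
On the way, in this order (a step that is already met when the one before it is completed fails the run):
1. the drawer is fully home (value of joint drawer below 0.004 m), for 0.2 s.
2. the square stud is fully down (value of joint square above 0.01 m), for 0.2 s.
3. the wide stud is fully down (value of joint wide above 0.01 m), for 0.2 s.
4. the narrow stud is fully down (value of joint narrow above 0.01 m), for 0.2 s.
At the end, for the whole second after the job is handed in: the drawer is within 4 mm of fully home, all three studs are pressed at least 10 of their 12 mm, and the other toys stand within 20 mm (the ball 30 mm) of where they began, the piggy bank upright (value of joint drawer below 0.004 m and value of joint each of square, wide, narrow above 0.01 m and distance of each of bridge, peg_a, peg_b, piggy, bowl, car from where it was at the start of the episode below 0.02 m and distance of ball_center from where it was at the start of the episode below 0.03 m and angle between piggy's own z axis and vertical below 0.2 rad); the robot touches nothing.
It fails at once if a stud was pressed while the drawer was still open (value of joint drawer above 0.006 m and value of joint any of square, wide, narrow above 0.004 m).
It fails at once if the wide round stud was pressed before the square one was down (value of joint wide above 0.004 m and value of joint square below 0.009 m).
It fails at once if the narrow round stud was pressed before the wide round and the square one were down (value of joint narrow above 0.004 m and value of joint any of wide, square below 0.009 m).
It fails at once if one of the other toys was moved or lifted (distance of any of bridge, peg_a, peg_b, piggy, bowl, car from where it was at the start of the episode above 0.02 m or distance of ball_center from where it was at the start of the episode above 0.03 m).
It also fails if it takes over 58 s, if anything falls off the work surface, if the arm or the gripper's body presses on something with over 40 N, if the wrist force passes 120 N, or if a joint passes its speed limit or range.

## Working session

There is one attempt and no reset: what is moved stays moved. The work goes in short steps, Python scripts to look and compute and a tool call to move; the robot and the scene stay as the last step left them, time stands still between calls to the robot, and variables do not carry over. Pictures are saved under pics/ and viewed, at most 10 in all, crops included, and the job is handed in when it is done.

Besides the shell and the picture viewer there is one more tool, called after "Emit:" by a JSON object that holds its "name" and its "arguments", one argument or row to a line. step_arm: Moves the arm, as the interface text tells. Scaled input: -1 to 1 covers 0.3 m each way for a shift and 45 degrees each way for a turn. Its arguments: {"type":"object","properties":{"steps":{"type":"array"}},"required":["steps"]}

```bash
mkdir -p pics; python3 - <<'E'
from rig import *
import cv2,pickle,numpy as np
d={}
for n in("scene","top"):
    c=capture(n);d[n]=c;cv2.imwrite(f"pics/{n}0.png",c["image"][:,:,::-1]);print(n,c["vertical_fov"],c["cx"],c["cy"],np.round(c["world_from_camera"],3).tolist())
pickle.dump(d,open("c0.pkl","wb"))
s=read_state();print(s["time_s"],s["position"],np.round(s["tcp_rot"],3).tolist(),s["force"])
E
```

```text
scene 55.974169321488866 320.8174374659059 234.8356010608339 [[0.218, 0.77, -0.599, 1.019], [0.976, -0.177, 0.128, -0.058], [-0.007, -0.613, -0.79, 0.681], [0.0, 0.0, 0.0, 1.0]]
top 52.69463250522336 312.5159039651903 238.87502110737466 [[0.025, -0.99, 0.139, 0.445], [-1.0, -0.024, 0.008, 0.034], [-0.005, -0.139, -0.99, 1.02], [0.0, 0.0, 0.0, 1.0]]
0.1 [ 0.25575018 -0.56962761  0.24666554] [[0.912, 0.409, -0.0], [0.409, -0.912, 0.002], [0.0, -0.002, -1.0]] [0.31842576 0.6486552  0.61607759]
```

View pics/scene0.png

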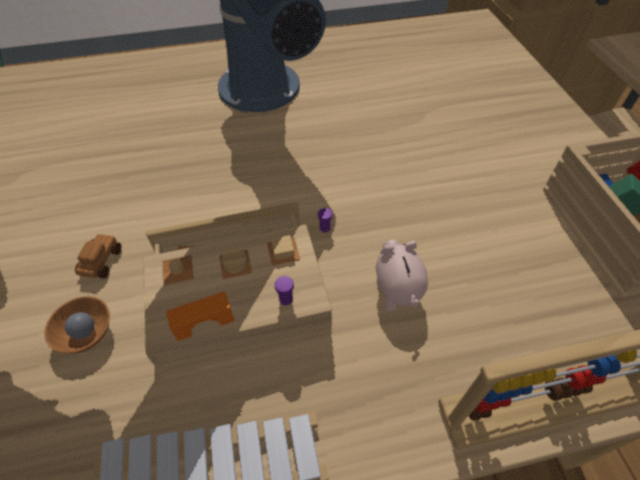

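View pics/top0.png

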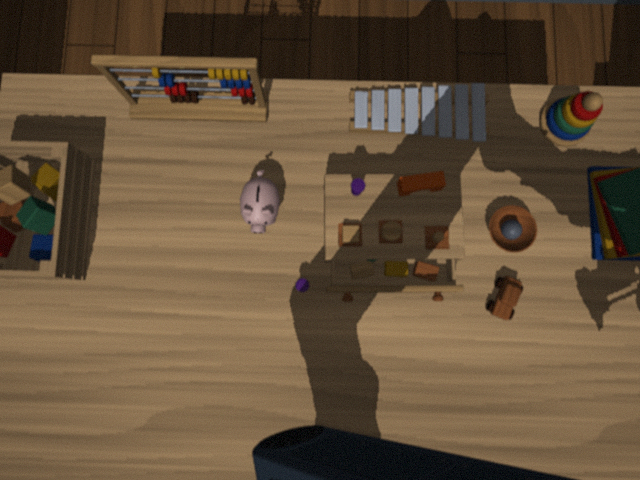

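The top view shows the chest around (395,230), with stud plates near (349,233), (391,231) and (437,237), the drawer front along row ~289 and its knobs at (348,297) and (437,296). I'll enlarge both views to identify the studs.

```bash
python3 - <<'E'
import cv2,pickle,numpy as np
d=pickle.load(open("c0.pkl","rb"))
a=d["top"]["image"][165:305,315:475,::-1];b=d["scene"]["image"][195:345,135:340,::-1]
f=lambda i,k:cv2.convertScaleAbs(cv2.resize(i,None,fx=k,fy=k,interpolation=cv2.INTER_CUBIC),alpha=1.6)
cv2.imwrite("pics/topz.png",f(a,5)[:600,:800]);cv2.imwrite("pics/scz.png",f(b,3.9)[:600,:800])
E
```

```text
(no output)
```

View pics/topz.png

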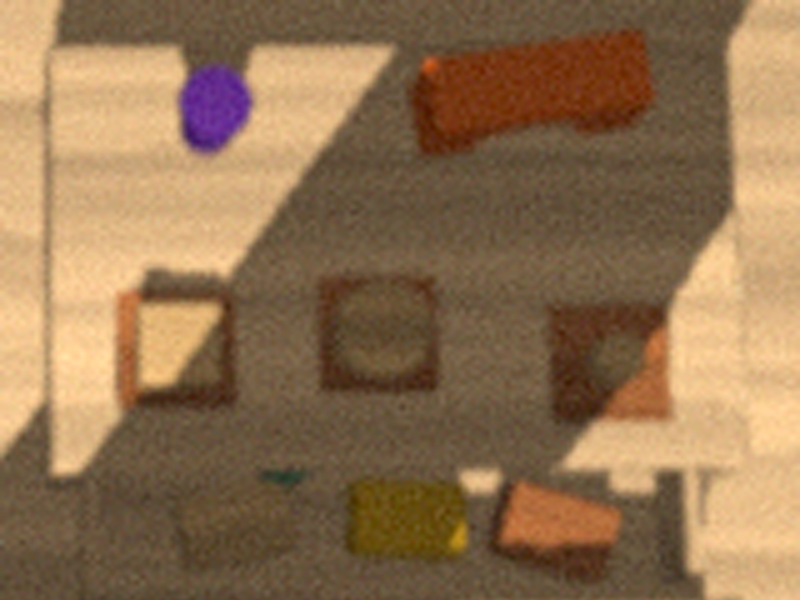

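View pics/scz.png

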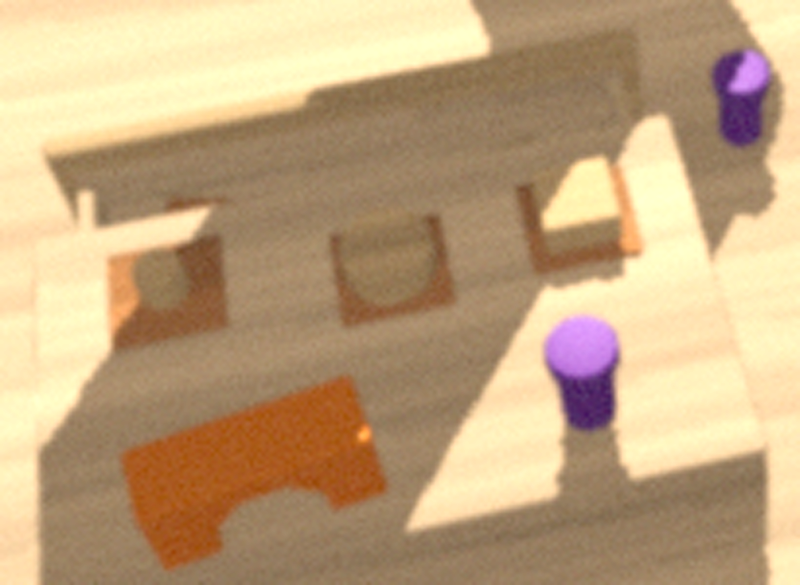

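Left to right in the top view, the studs are square (351,234), wide (391,231) and narrow (438,235). The scene view agrees: square near (282,244), wide near (235,258), narrow near (176,266). Next I'll measure the plates, knobs and bystanders with masks in both views.

```bash
cat > h.py <<'E'
import numpy as np,cv2
def ray(c,p):
    f=240/np.tan(np.radians(c["vertical_fov"]/2));T=np.array(c["world_from_camera"])
    d=T[:3,:3]@np.array([(p[0]-c["cx"])/f,(p[1]-c["cy"])/f,1]);return T[:3,3],d
def onz(c,p,z):
    o,d=ray(c,p);return o+d*(z-o[2])/d[2]
def tri(c1,p1,c2,p2):
    o1,d1=ray(c1,p1);o2,d2=ray(c2,p2)
    t=np.linalg.lstsq(np.stack([d1,-d2],1),o2-o1,rcond=None)[0];a=o1+t[0]*d1;b=o2+t[1]*d2
    return (a+b)/2,np.linalg.norm(a-b)
E
python3 - <<'E'
import pickle;from h import *
np.set_printoptions(precision=4,suppress=True)
d=pickle.load(open("c0.pkl","rb"));t,s=d["top"],d["scene"]
def blobs(c,box):
    x0,y0,x1,y1=box;im=cv2.medianBlur(c["image"],3)
    h=cv2.cvtColor(im,cv2.COLOR_RGB2HSV);m=((h[...,0]<14)&(h[...,1]>115)&(h[...,2]>25)).astype(np.uint8)
    k=np.zeros_like(m);k[y0:y1,x0:x1]=m[y0:y1,x0:x1]
    cs,_=cv2.findContours(k,cv2.RETR_EXTERNAL,cv2.CHAIN_APPROX_NONE)
    return k,cs
def rep(c,box,mn):
    k,cs=blobs(c,box);out=[]
    for q in cs:
        if cv2.contourArea(q)>=mn:
            r=cv2.minAreaRect(q);out.append((r[0],r[1],r[2],cv2.boundingRect(q)))
    return sorted(out)
for n,c,bx in(("top plates",t,(330,215,455,252)),("scene plates",s,(155,230,305,290)),("knobs",t,(335,290,450,304))):
    print(n)
    for r in rep(c,bx,8):print(np.round(r[0],1),np.round(r[1],1),round(r[2],1),r[3],onz(c,r[0],.088 if "pl" in n else .043))
# head top picks
for n,a,b in(("sq",(351,234.4),(283,243.5)),("wide",(391.3,230.9),(235.5,258.5)),("nar",(438.3,235.2),(176,265.5))):
    print(n,tri(t,a,s,b),onz(t,a,.106),onz(s,b,.106))
def purple(c):
    h=cv2.cvtColor(c["image"],cv2.COLOR_RGB2HSV);m=((abs(h[...,0].astype(int)-135)<12)&(h[...,1]>90)&(h[...,2]>35)).astype(np.uint8)
    _,_,st,ce=cv2.connectedComponentsWithStats(m);return [(ce[i],st[i]) for i in range(1,len(st)) if st[i,4]>30]
for c in(t,s):
    for p,q in purple(c):print("peg",p,q,onz(c,p,.023),onz(c,p,.108))
print("car",onz(t,(506,298),.03),"pig",onz(t,(261,205),.06),"bowl",onz(t,(512,228),.03))
print("face top edge",onz(t,(332,290),.077),onz(t,(463,288),.077),"chest corners",[onz(t,p,.085) for p in((325,174.5),(460,174.5),(325,259.5),(463,258))])
E
```

```text
top plates
[350. 235.] [24. 24.] 90.0 (338, 223, 25, 25) [ 0.586  -0.0311  0.088 ]
[359.8 228.2] [13.   6.1] 60.9 (354, 223, 9, 13) [ 0.5998 -0.05    0.088 ]
[381. 224.] [8. 6.] 90.0 (378, 220, 7, 9) [ 0.6091 -0.0911  0.088 ]
[390.  236.5] [13. 24.] 90.0 (378, 230, 25, 14) [ 0.5849 -0.1087  0.088 ]
[397.  221.3] [11.7  3.9] 31.0 (391, 219, 12, 8) [ 0.6152 -0.1223  0.088 ]
[436.5 236.5] [23. 23.] 90.0 (425, 225, 24, 24) [ 0.5871 -0.1988  0.088 ]
scene plates
[177.7 269.8] [23.3 31.1] 77.5 (164, 256, 29, 28) [ 0.5877 -0.1966  0.088 ]
[235.9 269.2] [12.7 29.2] 77.5 (221, 260, 30, 19) [ 0.607  -0.1072  0.088 ]
[279.4 257.9] [33.1 16.8] 27.5 (268, 243, 30, 22) [ 0.6009 -0.0369  0.088 ]
knobs
[347.  296.5] [ 9. 10.] 90.0 (342, 292, 11, 10) [ 0.4682 -0.03    0.043 ]
[437.5 296. ] [8. 9.] 90.0 (433, 292, 10, 9) [ 0.4737 -0.2108  0.043 ]
sq (array([ 0.5851, -0.0296,  0.1035]), np.float64(0.004556856700810933)) [ 0.5844 -0.0317  0.106 ] [ 0.5874 -0.0275  0.106 ]
wide (array([ 0.5943, -0.1071,  0.0994]), np.float64(0.004697850658158485)) [ 0.5931 -0.1084  0.106 ] [ 0.5995 -0.1042  0.106 ]
nar (array([ 0.5878, -0.1976,  0.1004]), np.float64(0.0031109755689992832)) [ 0.587  -0.1978  0.106 ] [ 0.5923 -0.1947  0.106 ]
peg [357.2286 185.8686] [351 178  14  17 175] [ 0.7008 -0.0493  0.023 ] [ 0.6791 -0.0422  0.108 ]
peg [301.7594 284.609 ] [296 278  13  14 133] [0.4905 0.0617 0.023 ] [0.4867 0.0594 0.108 ]
peg [324.6085 219.1447] [318 209  14  23 235] [0.4858 0.0635 0.023 ] [0.5548 0.0477 0.108 ]
peg [284.3892 289.5824] [275 277  18  28 352] [ 0.6211 -0.037   0.023 ] [ 0.6726 -0.0398  0.108 ]
car [ 0.4736 -0.3524  0.03  ] pig [0.6471 0.1476 0.06  ] bowl [ 0.6175 -0.3691  0.03  ]
face top edge [0.4792 0.0014 0.077 ] [ 0.4894 -0.2517  0.077 ] chest corners [array([0.7066, 0.0201, 0.085 ]), array([ 0.713 , -0.2474,  0.085 ]), array([0.5373, 0.0164, 0.085 ]), array([ 0.5468, -0.2503,  0.085 ])]
```

The row measures as square (0.586,-0.031), wide (0.594,-0.108) and narrow (0.588,-0.198), with tops at about 0.10–0.106. Chest yaw is about -2°, and the drawer face is near x 0.482, against 0.529 when home. I'll move over with the fingers shut and turn square to the chest.

Emit:
{"name": "step_arm", "arguments": {
  "steps": [
    [0.59,-0.567,0,0,0,0.487,1],
    [0.59,-0.567,0,0,0,0.487,1],
    [0.59,-0.567,0,0,0,0.487,1],
    [0.59,-0.567,0,0,0,0.487,1],
    [0.59,-0.567,0,0,0,0.487,1],
    [0.59,-0.567,0,0,0,0.487,1],
    [0.59,-0.567,0,0,0,0.487,1],
    [0.59,-0.567,0,0,0,0.487,1]
  ]
}}

```text
time_s: 0.77
position: [0.3481, -0.3404, 0.2475]
tcp_rot: [[0.999, 0.043, -0.001], [0.043, -0.999, 0.001], [-0.001, -0.001, -1.0]]
force: [0.4, -0.3, -0.3]
opening: 0.479
grasp_force: 0.0
```

Emit:
{"name": "step_arm", "arguments": {
  "steps": [
    [0.338,-0.73,0,0,0,0,1],
    [0.338,-0.73,0,0,0,0,1],
    [0.338,-0.73,0,0,0,0,1],
    [0.338,-0.73,0,0,0,0,1],
    [0.338,-0.73,0,0,0,0,1],
    [0.338,-0.73,0,0,0,0,1],
    [0.338,-0.73,0,0,0,0,1],
    [0.338,-0.73,0,0,0,0,1]
  ]
}}

```text
time_s: 1.43
position: [0.4413, -0.1197, 0.2475]
tcp_rot: [[0.999, 0.042, 0.0], [0.042, -0.999, -0.001], [0.0, 0.001, -1.0]]
force: [0.2, -0.6, 0.4]
opening: 0.009
grasp_force: 0.0
```

Emit:
{"name": "step_arm", "arguments": {
  "steps": [
    [0,0,0.1,0,0,0,1],
    [0,0,0.2,0,0,0,1],
    [0,0,0.3,0,0,0,1],
    [0,0,0.4,0,0,0,1],
    [0,0,0.5,0,0,0,1],
    [0,0,0.57,0,0,0,1],
    [0,0,0.57,0,0,0,1],
    [0,0,0.57,0,0,0,1]
  ]
}}

```text
time_s: 2.1
position: [0.4401, -0.1215, 0.0756]
tcp_rot: [[0.999, 0.037, -0.002], [0.037, -0.999, 0.001], [-0.002, -0.001, -1.0]]
force: [0.6, -0.2, 0.1]
opening: 0.005
grasp_force: 0.0
```

```bash
python3 - <<'E'
from rig import *
import cv2,numpy as np
c=capture("scene");cv2.imwrite("pics/s1.png",c["image"][150:350,100:367,::-1].repeat(3,0).repeat(3,1)[:600,:800])
s=read_state();print(s["time_s"],s["position"],s["force"],s["opening"])
E
```

```text
2.15 [ 0.44076352 -0.12148394  0.07666905] [ 0.77059745 -0.25166149  0.20223934] 0.005866309882186395
```

View pics/s1.png

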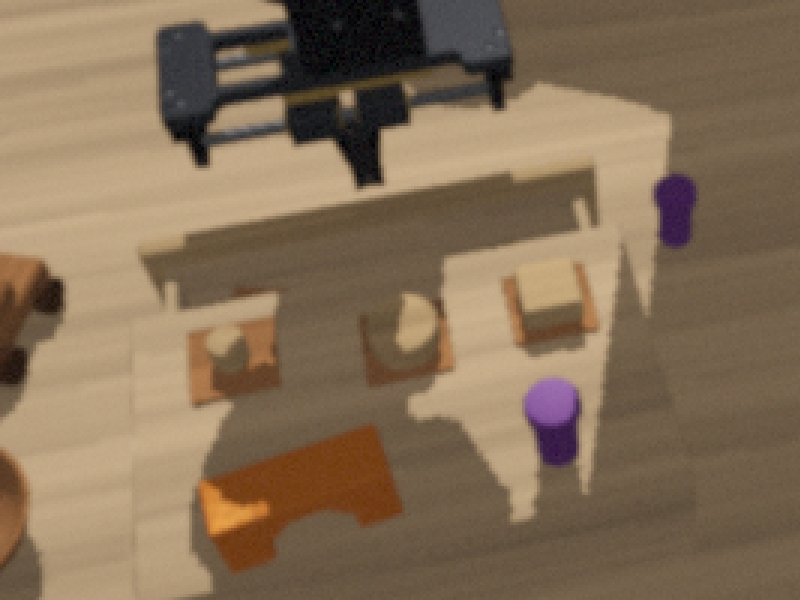

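The shut fingers (about (222,205) in the full frame) stand in front of the middle of the drawer panel and clear of everything else. Now I'll push along the chest's x.

Emit:
{"name": "step_arm", "arguments": {
  "steps": [
    [0.03,0,0,0,0,0,1],
    [0.06,0,0,0,0,0,1],
    [0.09,0,0,0,0,0,1],
    [0.12,0,0,0,0,0,1],
    [0.15,0,0,0,0,0,1],
    [0.18,0,0,0,0,0,1],
    [0.21,0,0,0,0,0,1],
    [0.23,0,0,0,0,0,1]
  ]
}}

```text
time_s: 2.82
position: [0.5106, -0.1167, 0.0766]
tcp_rot: [[0.999, 0.04, 0.0], [0.04, -0.999, 0.0], [0.0, 0.0, -1.0]]
force: [-2.6, -1.0, 2.4]
opening: 0.008
grasp_force: 1.4
```

Emit:
{"name": "step_arm", "arguments": {
  "steps": [
    [0.005,0,0,0,0,0,1],
    [0.01,0,0,0,0,0,1],
    [0.015,0,0,0,0,0,1],
    [0.02,0,0,0,0,0,1],
    [0.025,0,0,0,0,0,1],
    [0.03,0,0,0,0,0,1],
    [0.03,0,0,0,0,0,1],
    [0.03,0,0,0,0,0,1]
  ]
}}

```text
time_s: 3.48
position: [0.5184, -0.1165, 0.0764]
tcp_rot: [[0.999, 0.039, -0.0], [0.039, -0.999, 0.0], [0.0, -0.0, -1.0]]
force: [-2.1, 0.5, 0.1]
opening: 0.006
grasp_force: 0.8
```

Still about 3 N, so the drawer is not at its stop yet.

Emit:
{"name": "step_arm", "arguments": {
  "steps": [
    [0.005,0,0,0,0,0,1],
    [0.01,0,0,0,0,0,1],
    [0.01,0,0,0,0,0,1],
    [0.01,0,0,0,0,0,1]
  ]
}}

```text
time_s: 3.82
position: [0.52, -0.1164, 0.0764]
tcp_rot: [[0.999, 0.04, -0.003], [0.04, -0.999, 0.001], [-0.003, -0.001, -1.0]]
force: [-6.0, -1.8, 2.1]
opening: 0.005
grasp_force: 2.6
```

Emit:
{"name": "step_arm", "arguments": {
  "steps": [
    [0.005,0,0,0,0,0,1],
    [0.01,0,0,0,0,0,1],
    [0.01,0,0,0,0,0,1],
    [0.01,0,0,0,0,0,1]
  ]
}}

```text
time_s: 4.15
position: [0.5201, -0.1164, 0.0764]
tcp_rot: [[0.999, 0.041, -0.009], [0.041, -0.999, 0.001], [-0.009, -0.002, -1.0]]
force: [-11.5, -4.8, 5.9]
opening: 0.001
grasp_force: 5.8
```

The TCP has stalled at x 0.520, the predicted home position (0.5195), while the force climbs, so the drawer is home. Next I'll back off, rise and look.

Emit:
{"name": "step_arm", "arguments": {
  "steps": [
    [-0.05,0,0,0,0,0,1],
    [-0.12,0,0,0,0,0,1],
    [-0.12,0,0,0,0,0,1],
    [-0.12,0,-0.1,0,0,0,1],
    [-0.12,0,-0.2,0,0,0,1],
    [-0.12,0,-0.3,0,0,0,1],
    [-0.12,0,-0.35,0,0,0,1],
    [-0.12,0,-0.35,0,0,0,1]
  ]
}}

```text
time_s: 4.82
position: [0.4927, -0.1193, 0.1857]
tcp_rot: [[0.999, 0.039, 0.011], [0.039, -0.999, -0.005], [0.011, 0.005, -1.0]]
force: [0.2, -0.0, 0.2]
opening: 0.007
grasp_force: 0.0
```

```bash
python3 - <<'E'
from rig import *
import cv2,numpy as np
c=capture("scene");a=c["image"][170:350,130:350,::-1];t=capture("top")["image"][150:330,290:510,::-1]
cv2.imwrite("pics/s2.png",cv2.resize(np.vstack([a,t]),None,fx=1.65,fy=1.65,interpolation=3))
s=read_state();print(s["time_s"],s["position"],s["force"])
E
```

```text
4.9167 [ 0.48990533 -0.11819033  0.18230537] [-0.07805585  0.3141979  -0.87116482]
```

View pics/s2.png

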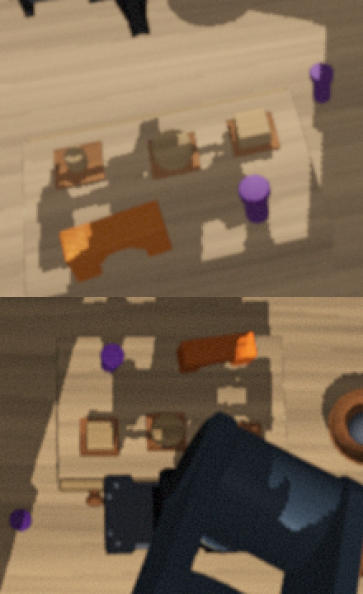

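The drawer is shut: the panel is flush with the chest front and the other toys are unmoved. Now over the square stud.

Emit:
{"name": "step_arm", "arguments": {
  "steps": [
    [0.332,-0.28,0,0,0,0,1],
    [0.332,-0.28,0,0,0,0,1],
    [0.332,-0.28,0,0,0,0,1],
    [0.332,-0.28,0,0,0,0,1],
    [0.332,-0.28,0,0,0,0,1],
    [0.332,-0.28,0,0,0,0,1]
  ]
}}

```text
time_s: 5.42
position: [0.5836, -0.0295, 0.1797]
tcp_rot: [[0.999, 0.041, -0.004], [0.041, -0.999, 0.0], [-0.004, -0.001, -1.0]]
force: [-0.7, -0.6, -0.2]
opening: 0.005
grasp_force: 0.0
```

Emit:
{"name": "step_arm", "arguments": {
  "steps": [
    [0,0,0.05,0,0,0,1],
    [0,0,0.1,0,0,0,1],
    [0,0,0.13,0,0,0,1],
    [0,0,0.15,0,0,0,1],
    [0,0,0.15,0,0,0,1],
    [0,0,0.15,0,0,0,1]
  ]
}}

```text
time_s: 5.92
position: [0.5842, -0.0306, 0.1363]
tcp_rot: [[0.999, 0.038, -0.001], [0.038, -0.999, 0.0], [-0.001, -0.0, -1.0]]
force: [0.8, -0.6, 0.0]
opening: 0.003
grasp_force: 0.0
```

```bash
python3 - <<'E'
from rig import *
import cv2,numpy as np
c=capture("scene");a=c["image"][150:310,150:350,::-1]
cv2.imwrite("pics/s3.png",cv2.resize(a,None,fx=3,fy=3,interpolation=3))
s=read_state();print(s["time_s"],s["position"],s["force"])
E
```

```text
5.9667 [ 0.58472389 -0.03049854  0.13687783] [-0.38083481  0.2357403  -0.53711481]
```

View pics/s3.png

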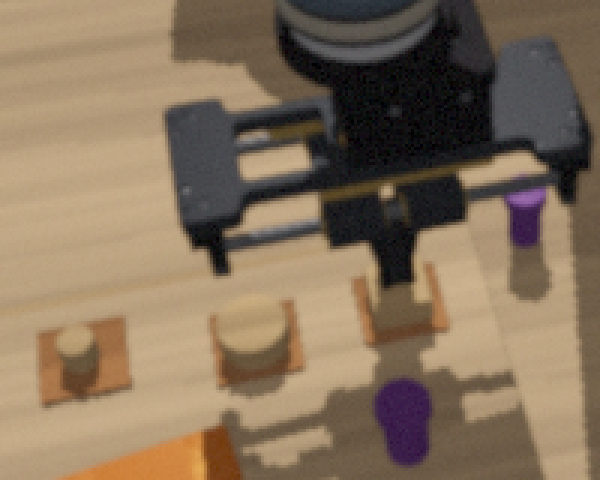

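The shut fingers stand centred over the square stud (about (283,247) in the full frame), a few mm above it. Pressing.

Emit:
{"name": "step_arm", "arguments": {
  "steps": [
    [0,0,0.01,0,0,0,1],
    [0,0,0.02,0,0,0,1],
    [0,0,0.03,0,0,0,1],
    [0,0,0.04,0,0,0,1],
    [0,0,0.05,0,0,0,1],
    [0,0,0.06,0,0,0,1],
    [0,0,0.06,0,0,0,1],
    [0,0,0.06,0,0,0,1]
  ]
}}

```text
time_s: 6.63
position: [0.5852, -0.0301, 0.1194]
tcp_rot: [[0.999, 0.039, 0.002], [0.039, -0.999, -0.001], [0.002, 0.001, -1.0]]
force: [-1.4, -0.4, 8.1]
opening: 0.007
grasp_force: 4.1
```

Emit:
{"name": "step_arm", "arguments": {
  "steps": [
    [0,0,0.005,0,0,0,1],
    [0,0,0.01,0,0,0,1],
    [0,0,0.01,0,0,0,1],
    [0,0,0.01,0,0,0,1]
  ]
}}

```text
time_s: 6.97
position: [0.5853, -0.0302, 0.1192]
tcp_rot: [[0.999, 0.04, 0.002], [0.04, -0.999, -0.001], [0.002, 0.001, -1.0]]
force: [-4.9, 0.0, 24.2]
opening: 0.004
grasp_force: 12.3
```

Stalled at z 0.1192 with 24 N: the square stud is on its stop. Raise, shift to the wide one and stop just above it.

Emit:
{"name": "step_arm", "arguments": {
  "steps": [
    [0,0,-0.1,0,0,0,1],
    [0,0,-0.18,0,0,0,1],
    [0,0,-0.18,0,0,0,1],
    [0.02,0.13,-0.18,0,0,0,1],
    [0.02,0.26,-0.18,0,0,0,1],
    [0.02,0.26,-0.18,0,0,0,1],
    [0.02,0.26,-0.18,0,0,0,1],
    [0.02,0.26,-0.1,0,0,0,1]
  ]
}}

```text
time_s: 7.63
position: [0.5961, -0.1086, 0.1482]
tcp_rot: [[0.999, 0.038, 0.007], [0.038, -0.999, -0.002], [0.007, 0.002, -1.0]]
force: [0.9, -1.1, -0.3]
opening: 0.004
grasp_force: 0.0
```

Emit:
{"name": "step_arm", "arguments": {
  "steps": [
    [0,0,0.02,0,0,0,1],
    [0,0,0.02,0,0,0,1],
    [0,0,0.02,0,0,0,1]
  ]
}}

```text
time_s: 7.88
position: [0.5929, -0.1065, 0.1386]
tcp_rot: [[0.999, 0.04, -0.003], [0.04, -0.999, 0.001], [-0.003, -0.001, -1.0]]
force: [0.8, -0.3, 0.0]
opening: 0.002
grasp_force: 0.0
```

Emit:
{"name": "step_arm", "arguments": {
  "steps": [
    [0,0,0.01,0,0,0,1],
    [0,0,0.02,0,0,0,1],
    [0,0,0.03,0,0,0,1],
    [0,0,0.04,0,0,0,1],
    [0,0,0.05,0,0,0,1],
    [0,0,0.06,0,0,0,1],
    [0,0,0.065,0,0,0,1],
    [0,0,0.065,0,0,0,1]
  ]
}}

```text
time_s: 8.55
position: [0.594, -0.1075, 0.1201]
tcp_rot: [[0.999, 0.039, 0.001], [0.039, -0.999, 0.0], [0.001, -0.0, -1.0]]
force: [1.2, 2.4, 2.2]
opening: 0.01
grasp_force: 1.3
```

Emit:
{"name": "step_arm", "arguments": {
  "steps": [
    [0,0,0.005,0,0,0,1],
    [0,0,0.01,0,0,0,1],
    [0,0,0.01,0,0,0,1],
    [0,0,0.01,0,0,0,1]
  ]
}}

```text
time_s: 8.88
position: [0.5941, -0.1076, 0.1193]
tcp_rot: [[0.999, 0.039, 0.002], [0.039, -0.999, -0.0], [0.001, 0.0, -1.0]]
force: [-2.4, 2.4, 15.3]
opening: 0.003
grasp_force: 7.6
```

The wide stud is on its stop at the same height (0.1193, 15 N). On to the narrow one.

Emit:
{"name": "step_arm", "arguments": {
  "steps": [
    [0,0,-0.1,0,0,0,1],
    [0,0,-0.18,0,0,0,1],
    [0,0,-0.18,0,0,0,1],
    [-0.032,0.15,-0.18,0,0,0,1],
    [-0.032,0.3,-0.18,0,0,0,1],
    [-0.032,0.3,-0.18,0,0,0,1],
    [-0.032,0.3,-0.18,0,0,0,1],
    [-0.032,0.3,-0.1,0,0,0,1]
  ]
}}

```text
time_s: 9.55
position: [0.59, -0.1998, 0.15]
tcp_rot: [[0.999, 0.037, 0.007], [0.037, -0.999, -0.004], [0.007, 0.004, -1.0]]
force: [0.1, 0.1, -0.6]
opening: 0.005
grasp_force: 0.0
```

Emit:
{"name": "step_arm", "arguments": {
  "steps": [
    [0,0,0.02,0,0,0,1],
    [0,0,0.02,0,0,0,1],
    [0,0,0.02,0,0,0,1]
  ]
}}

```text
time_s: 9.8
position: [0.587, -0.1966, 0.1402]
tcp_rot: [[0.999, 0.04, -0.002], [0.04, -0.999, 0.001], [-0.002, -0.002, -1.0]]
force: [-1.0, -0.2, 0.8]
opening: 0.01
grasp_force: 0.0
```

```bash
python3 - <<'E'
from rig import *
import cv2,numpy as np
c=capture("scene");a=c["image"][170:330,120:320,::-1]
cv2.imwrite("pics/s4.png",cv2.resize(a,None,fx=3,fy=3,interpolation=3))
s=read_state();print(s["time_s"],s["position"],s["force"])
E
```

```text
9.85 [ 0.58764673 -0.19695219  0.14096243] [0.27203941 0.0197116  0.71677881]
```

View pics/s4.png

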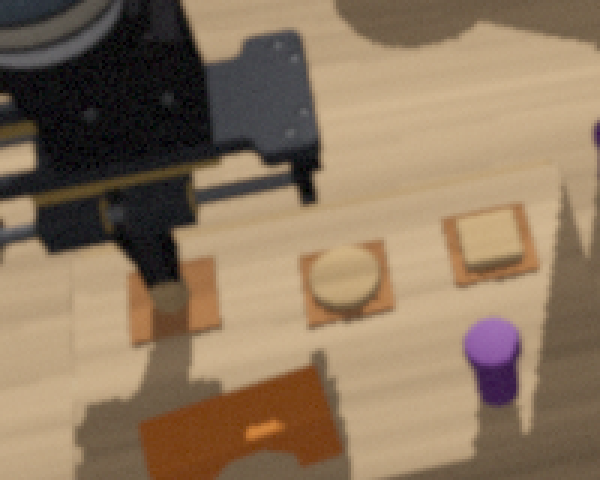

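The square and wide studs are low now, and the fingers stand right over the narrow one (about (176,266) in the full frame). Pressing.

Emit:
{"name": "step_arm", "arguments": {
  "steps": [
    [0,0,0.01,0,0,0,1],
    [0,0,0.02,0,0,0,1],
    [0,0,0.03,0,0,0,1],
    [0,0,0.04,0,0,0,1],
    [0,0,0.05,0,0,0,1],
    [0,0,0.06,0,0,0,1],
    [0,0,0.07,0,0,0,1],
    [0,0,0.07,0,0,0,1]
  ]
}}

```text
time_s: 10.52
position: [0.5879, -0.1979, 0.1199]
tcp_rot: [[0.999, 0.039, 0.001], [0.039, -0.999, 0.0], [0.001, -0.0, -1.0]]
force: [0.8, 0.3, 0.9]
opening: 0.005
grasp_force: 0.7
```

Emit:
{"name": "step_arm", "arguments": {
  "steps": [
    [0,0,0.005,0,0,0,1],
    [0,0,0.01,0,0,0,1],
    [0,0,0.012,0,0,0,1],
    [0,0,0.012,0,0,0,1]
  ]
}}

```text
time_s: 10.85
position: [0.588, -0.198, 0.1193]
tcp_rot: [[0.999, 0.039, 0.001], [0.039, -0.999, -0.001], [0.001, 0.001, -1.0]]
force: [-3.8, 2.9, 18.3]
opening: 0.009
grasp_force: 8.8
```

The narrow stud is on its stop too (0.1193, 18 N). Retreat and check.

Emit:
{"name": "step_arm", "arguments": {
  "steps": [
    [0,0,-0.1,0,0,0,1],
    [0,0,-0.2,0,0,0,1],
    [0,0,-0.3,0,0,0,1],
    [-0.15,0,-0.4,0,0,0,1],
    [-0.3,0,-0.4,0,0,0,1],
    [-0.4,0,-0.4,0,0,0,1],
    [-0.4,0,-0.4,0,0,0,1],
    [-0.4,0,-0.4,0,0,0,1]
  ]
}}

```text
time_s: 11.52
position: [0.4651, -0.2021, 0.2362]
tcp_rot: [[0.999, 0.037, -0.002], [0.037, -0.999, 0.001], [-0.002, -0.001, -1.0]]
force: [0.3, -0.2, 0.1]
opening: 0.005
grasp_force: 0.0
```

```bash
python3 - <<'E'
from rig import *
import cv2,numpy as np
c=capture("scene");a=c["image"][190:370,30:450,::-1]
cv2.imwrite("pics/s5.png",cv2.resize(a,None,fx=1.9,fy=1.9,interpolation=3))
s=read_state();print(s["time_s"],s["position"],s["force"])
E
```

```text
11.5667 [ 0.46734576 -0.20305783  0.23649991] [ 0.01427511 -0.53170132  0.08534303]
```

View pics/s5.png

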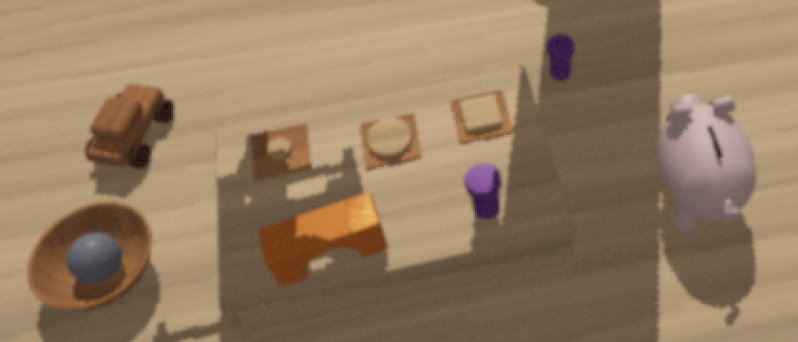

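The drawer is shut, all three studs are down (crop (280,150), (390,137) and (482,113)), every toy is in place and the arm is clear.

```bash
python3 -c "
from rig import *
print(hand_in())"
```

```text
the job is handed in; nothing more can be done
None
```

The job is handed in with no verdict returned: the drawer was pushed home, then the square, wide and narrow studs were pressed to their stops in that order, with the other toys looking unmoved in the last picture.

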